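# Fetch the specimen jar from behind the reagent bottles and put it on the balance

### The arm

A 6-joint arm with a two-finger parallel gripper is mounted at the origin on the work surface. World frame = base frame: x ahead of the robot, y to its left, z up, the work surface at z = 0. Lengths are in m, angles in rad, forces in N, time in s.
With the tool pointing down it reaches from about 0.325 to 1 m from the base axis. Payload 5.1 kg.
Tool frame: the origin (TCP) lies at the very end of the fingers, on their centre line; the grasp point (between the pads) lies hold_point_z behind it (hold_point_z is the distance from the TCP to the grasp point, in m); z points along the fingers, y is the direction in which the jaws open and shut (so a half turn about z gives the same grasp; the last joint's range is limited). The gripper opens to 85 mm and grips with 20 to 120 N. Pads are 22 mm wide; open, the fingers measure 114 mm over their backs; the gripper's body (76 mm by 85 mm) begins 54 mm behind the grasp point. The pads swing forward as they close: fully open they stand 13 mm farther back than shut.
Start: joints at [1.201, 0.124, 1.65, -0, 1.367, -0.083], TCP at [0.184, 0.623, 0.231] pointing down, gripper open.
Joint ranges: [-2.61, 2.61], [-1.02, 2.33], [0.03, 2.71], [-1.35, 4.49], [0.32, 2.68], [-2.91, 2.91]. Speed limits (rad/s): [2.57, 2.57, 3.14, 3.14, 3.14, 3.14].

### API

Orientations are given as a 3x3 rotation matrix whose columns are the frame's x, y, z axes.
In Python, from station import * gives the robot as it stands.
- The arm moves only by the tool jog_arm, never from a script. Its argument "plan" is one flat list of numbers, 5 for each row, row after row: the shift along the world's x, y, z in mm, then the turn about the world's z in degrees, then the closure in counts, from 0 (fully open) to 255 (shut). A call has 1 to 20 rows; each row is the pose to reach, as a shift and turn from the pose commanded when the call began; what a row does not reach only later rows make up. A row lasts 1/12 s, in which the tool goes at most 41.7 mm and 7.16 degrees, less where a joint would pass 70% of its speed; a pose out of reach is approached as far as the arm can. A call with a gripper value outside its range is refused whole. The fingers move at their own pace and stop on an object; "grip_force" is the grip in N (left out, the last holds). Time passes only in rows, so rows that repeat a pose let the fingers close. It gives the time, the measured TCP pose, the force and the opening at its end, in the units of the state.
- sense(): the state, without advancing time (a new reading comes with each control period).
- capture(name): name is "side" or "top"; returns a dict with "image" (480x640x3 uint8, red, green, blue), "K" (3x3 intrinsics, pixels), "R" (3x3) and "t" (3): a world point X has camera coordinates R X + t. Camera axes: x right, y down, z forward; pixel columns grow to the right and rows downward; lengths in m; the calibration is good to about 2 mm. A picture is of the moment at which its call begins. There is no depth.
- job_done(): hands the job in, once; it reports no verdict.
The state is a dict: "clock": time; "qpos": joint angles; "dq": joint speeds; "tau": joint torques, N m; "eef_pos": TCP position; "tcp_rot": TCP orientation; "contact_force": force on the tool from outside, world axes, zero at the start; "wrist_torque": the same for the moment, N m; "finger_gap": finger opening in m.
Only numpy, scipy, OpenCV 4.12 (cv2) and the standard library are available. Lean on these libraries where they do the work, as an engineer would, in place of code of your own. Each camera call takes 0.05 s, during which the arm holds its last target.

### The job

The low specimen jar stands at the back of the grey plastic reagent tray, behind a row of three tall bottles: first move all three bottles onto the empty steel side tray, leaving the jar in its place, and only then take out the jar and set it on the middle of the balance's round pan. With the jar on the pan, put each bottle back upright on the very spot in the reagent tray where it stood at the start. Let nothing tip over, leave the tube rack, tip box and wash bottle undisturbed, and let go of everything at the end.

Things in the scene. Friction and masses are not known exactly. Their poses are not given: they have to be found in the camera images.
- round_bottle: Tall round bottle of milky white plastic, loose: body 58 mm diameter and 92 mm high, sloping to a narrow neck of 26 mm at 102 mm, with the narrowest cap: blue, 32 mm diameter, from 116 to 142 mm above its underside (grip it there). 0.13 to 0.25 kg. Origin: centre of its underside, z up.
- square_bottle: Tall bottle with a square body, milky white plastic, loose: body 54 x 54 mm and 96 mm high, neck 30 mm, blue round cap 38 mm diameter from 110 to 136 mm above its underside (grip it there). 0.14 to 0.28 kg. Its body's sides lie along its x and y. Origin: centre of its underside, z up.
- wide_bottle: Tall round wide-mouth bottle of milky white plastic, loose: body 60 mm diameter and 90 mm high, neck 42 mm from 97 mm, with the widest cap: blue, 50 mm diameter, from 104 to 130 mm above its underside (grip it there). 0.14 to 0.28 kg. Origin: centre of its underside, z up.
- specimen_jar: Low round jar, loose, 42 mm high: milky white body 49 mm diameter up to 28 mm, blue lid 52 mm diameter above. It stands in the reagent tray's back half, within 45 mm of the middle, only about 10 mm behind the bottles: no room for the gripper while they stand there. Grip it across its sides along the tray's y. 0.07 to 0.14 kg. Origin: centre of its underside, z up.
- reagent_tray: Grey plastic tray, fixed, 150 mm (x) by 260 mm (y), floor 5 mm thick, rim 12 mm high. White 68 mm rings on its floor at x = -35, y = -82, 0, +82 mm mark the bottles' places, whose order varies (bottles within 2 mm of them); the jar stands at x = +31 mm. Origin: centre of its underside; +x points away from the robot, turned up to 0.2 rad. Stands left, in the middle or right.
- side_tray: Empty square steel tray, fixed, 180 x 180 mm, floor 5 mm thick, rim 12 mm high and 5 mm thick, to park the bottles on. Three fit, for instance at (x, y) = (36, 0), (-36, 42) and (-36, -42) mm in its frame. Origin: centre of its underside; turned up to 0.2 rad; left, middle or right.
- balance: Grey bench balance, fixed, 205 x 160 mm, housing 46 mm high, with a round steel pan 110 mm in diameter whose flat top lies 58 mm above the bench and does not give way; small dark display at its robot side. Origin: on the bench straight below the pan's centre; housing from x = -120 to +86 mm. Turned up to 0.2 rad; left, middle or right.
- tube_rack: Bystander, loose: yellow tube rack 70 x 150 mm with capped tubes, 95 mm high, beyond the work. Origin: centre of its underside, z up.
- tip_box: Bystander, loose: whitish pipette-tip box 84 x 119 mm, 67 mm high, beyond the work. Origin: centre of its underside, z up.
- wash_bottle: Bystander, loose: white wash bottle 62 mm in diameter, 138 mm high, with a thin bent spout up to 170 mm, at the far right. Origin: centre of its underside, z up.

How it is judged:
On the way, in this order (a step that is already met when the one before it is completed fails the run):
1. all three bottles stand released on the side tray and the jar has not left its place (x of round_bottle in the frame of side_tray between -0.085 and 0.085 m and y of round_bottle in the frame of side_tray between -0.085 and 0.085 m and z of round_bottle in the frame of side_tray between 0 and 0.012 m and angle between each of round_bottle, square_bottle, wide_bottle's own z axis and vertical below 0.12 rad and linear speed of each of round_bottle, square_bottle, wide_bottle below 0.03 m/s and contact force between the fingers and round_bottle below 0.1 N and x of square_bottle in the frame of side_tray between -0.085 and 0.085 m and y of square_bottle in the frame of side_tray between -0.085 and 0.085 m and z of square_bottle in the frame of side_tray between 0 and 0.012 m and contact force between the fingers and square_bottle below 0.1 N and x of wide_bottle in the frame of side_tray between -0.085 and 0.085 m and y of wide_bottle in the frame of side_tray between -0.085 and 0.085 m and z of wide_bottle in the frame of side_tray between 0 and 0.012 m and contact force between the fingers and wide_bottle below 0.1 N and distance of specimen_jar from where it was at the start of the episode below 0.03 m), for 0.2 s.
2. the jar stands released in the middle of the balance pan, with all three bottles still on the side tray (horizontal distance between specimen_jar and balance below 0.015 m and z of specimen_jar in the frame of balance between 0.053 and 0.064 m and angle between each of specimen_jar, round_bottle, square_bottle, wide_bottle's own z axis and vertical below 0.12 rad and linear speed of each of specimen_jar, round_bottle, square_bottle, wide_bottle below 0.03 m/s and contact force between the fingers and specimen_jar below 0.1 N and x of round_bottle in the frame of side_tray between -0.085 and 0.085 m and y of round_bottle in the frame of side_tray between -0.085 and 0.085 m and z of round_bottle in the frame of side_tray between 0 and 0.012 m and contact force between the fingers and round_bottle below 0.1 N and x of square_bottle in the frame of side_tray between -0.085 and 0.085 m and y of square_bottle in the frame of side_tray between -0.085 and 0.085 m and z of square_bottle in the frame of side_tray between 0 and 0.012 m and contact force between the fingers and square_bottle below 0.1 N and x of wide_bottle in the frame of side_tray between -0.085 and 0.085 m and y of wide_bottle in the frame of side_tray between -0.085 and 0.085 m and z of wide_bottle in the frame of side_tray between 0 and 0.012 m and contact force between the fingers and wide_bottle below 0.1 N), for 0.2 s.
At the end, for the whole second after the job is handed in: The jar stands upright and released on the balance pan, its centre within 15 mm of the pan's centre, and each of the three bottles stands upright and released within 15 mm of where it stood at the start; all at rest (horizontal distance between specimen_jar and balance below 0.015 m and z of specimen_jar in the frame of balance between 0.053 and 0.064 m and angle between each of specimen_jar, round_bottle, square_bottle, wide_bottle's own z axis and vertical below 0.12 rad and linear speed of each of specimen_jar, round_bottle, square_bottle, wide_bottle below 0.03 m/s and contact force between the fingers and specimen_jar below 0.1 N and distance of each of round_bottle, square_bottle, wide_bottle from where it was at the start of the episode below 0.015 m and contact force between the fingers and round_bottle below 0.1 N and contact force between the fingers and square_bottle below 0.1 N and contact force between the fingers and wide_bottle below 0.1 N); the robot touches nothing.
It fails at once if the tube rack is moved more than 2 cm or tipped (distance of tube_rack from where it was at the start of the episode above 0.02 m or angle between tube_rack's own z axis and vertical above 0.3 rad).
It fails at once if the tip box is moved more than 2 cm or tipped (distance of tip_box from where it was at the start of the episode above 0.02 m or angle between tip_box's own z axis and vertical above 0.3 rad).
It fails at once if the wash bottle is moved more than 2 cm or tipped (distance of wash_bottle from where it was at the start of the episode above 0.02 m or angle between wash_bottle's own z axis and vertical above 0.3 rad).
It fails at once if a bottle or the jar is tipped over (angle between any of round_bottle, square_bottle, wide_bottle, specimen_jar's own z axis and vertical above 0.7 rad).
It also fails if it takes over 147 s, if anything falls off the work surface, if the arm or the gripper's body presses on something with over 40 N, if the wrist force passes 120 N, or if a joint passes its speed limit or range.

## Working session

There is one attempt and no reset: what is moved stays moved. The work goes in short steps, Python scripts to look and compute and a tool call to move; the robot and the scene stay as the last step left them, time stands still between calls to the robot, and variables do not carry over. Pictures are saved under pics/ and viewed, and the job is handed in when it is done.

Besides the shell and the picture viewer there is one more tool, called after ">>>" as name(argument=value, ...), one argument or row to a line, values as JSON. jog_arm: Moves the arm, as the interface text tells. Its arguments: {"type":"object","properties":{"plan":{"type":"array"},"grip_force":{"type":"number"}},"required":["plan"]}

```bash
mkdir -p pics; python3 - <<'E'
from station import *
import cv2
s=sense();print(s)
for n in("side","top"):
    c=capture(n);cv2.imwrite(f"pics/{n}0.png",c["image"][:,:,::-1]);print(n,c["K"],c["R"],c["t"])
E
ls
```

```text
{'clock': 0.0, 'qpos': array([ 1.20139216e+00,  1.24526141e-01,  1.65167761e+00, -5.34499660e-06,
        1.36749703e+00, -8.26154228e-02]), 'dq': array([ 1.35265159e-03,  2.21919190e-05,  9.23196865e-04, -1.23324913e-03,
       -1.20393790e-03, -5.91412300e-04]), 'tau': array([ 2.01860785e-03, -4.23623800e+01, -3.65449619e+01,  4.57125111e-05,
        7.08553838e-03,  1.59748566e-06]), 'eef_pos': array([0.1836851 , 0.62286832, 0.23003727]), 'tcp_rot': array([[-9.59157441e-01,  2.82871759e-01, -7.56276622e-04],
       [ 2.82872720e-01,  9.59155437e-01, -1.96780422e-03],
       [ 1.68750591e-04, -2.10136409e-03, -9.99997778e-01]]), 'contact_force': array([-0.39230923, -0.82893753, -0.4641012 ]), 'wrist_torque': array([-0.0310497 , -0.01074363,  0.01662314]), 'finger_gap': 0.08542324232996813}
side [[488.47191891   0.         320.15213022]
 [  0.         488.47191891 241.10337999]
 [  0.           0.           1.        ]] [[ 0.95283263 -0.30347229  0.00381327]
 [-0.15179609 -0.48740929 -0.85987797]
 [ 0.26280776  0.81874095 -0.51048539]] [-0.59277803  0.07067748  1.17023333]
top [[544.76897294   0.         325.4311351 ]
 [  0.         544.76897294 231.28980619]
 [  0.           0.           1.        ]] [[-0.04052169 -0.99917502  0.00269679]
 [-0.97906232  0.03916687 -0.19975717]
 [ 0.19948675 -0.01073482 -0.97984172]] [-0.08135881  0.62517142  1.13260705]
pics
```

View pics/top0.png

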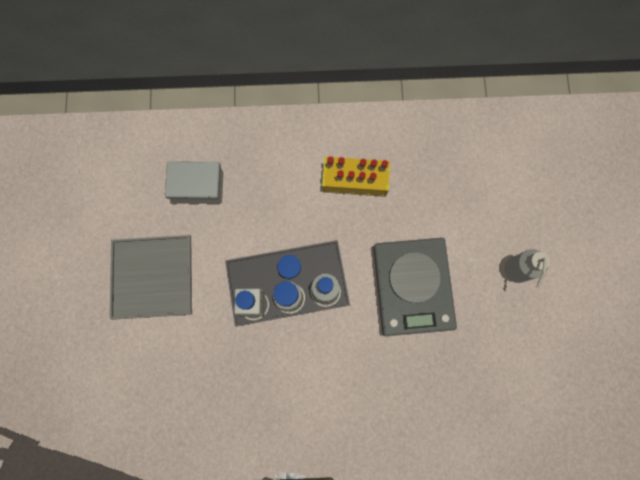

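View pics/side0.png

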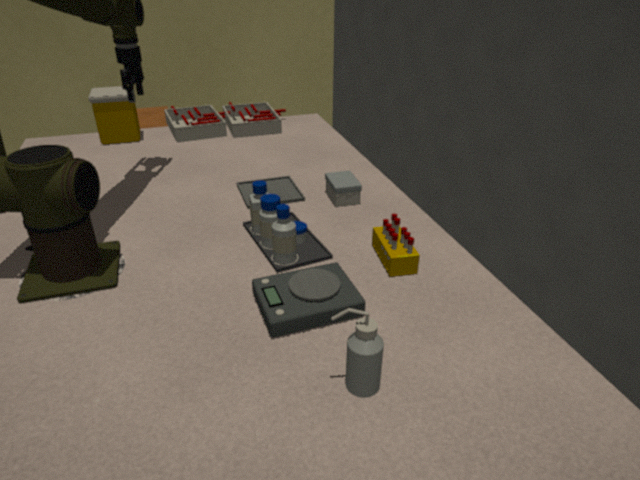

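The top view shows, left to right: side tray (110-191, 236-319); reagent tray with the square (245,300), wide (287,294) and round (325,286) bottles and the jar (289,266); and the balance pan (415,277). Measuring these now.

```bash
cat > h.py <<'E'
import numpy as np,cv2
def ray(c,px,z):
    K,R,t=c["K"],c["R"],c["t"]; d=R.T@np.linalg.inv(K)@np.array([px[0],px[1],1.]); o=-R.T@t
    return (o+d*(z-o[2])/d[2])
def proj(c,X):
    p=c["K"]@(c["R"]@np.array(X)+c["t"]);return p[:2]/p[2]
def blue(im):
    h=cv2.cvtColor(im,cv2.COLOR_RGB2HSV)
    return cv2.inRange(h,(105,130,50),(130,255,255))
def blobs(m,amin=40):
    n,l,s,ce=cv2.connectedComponentsWithStats(m)
    return [(ce[i],s[i]) for i in range(1,n) if s[i][4]>amin]
E
python3 - <<'E'
from station import *
from h import *
c=capture("top");im=c["image"]
for ce,s in blobs(blue(im)):
    print(ce.round(1),s,[ray(c,ce,z)[:2].round(4) for z in(.128,.122,.134,.040)])
d=capture("side")
for ce,s in blobs(blue(d["image"])): print("side",ce.round(1),s)
hsv=cv2.cvtColor(im,cv2.COLOR_RGB2HSV);g=cv2.cvtColor(im,cv2.COLOR_RGB2GRAY)
for p in[(150,275),(115,275),(111,275),(100,275),(240,270),(232,262),(415,277),(380,290),(440,250)]:print(p,hsv[p[1],p[0]],g[p[1],p[0]])
cv2.imwrite("pics/z1.png",cv2.resize(im[225:345,100:230,::-1],None,fx=5,fy=5,interpolation=cv2.INTER_CUBIC)[:600])
cv2.imwrite("pics/z2.png",cv2.resize(im[230:340,220:360,::-1],None,fx=5,fy=5,interpolation=cv2.INTER_CUBIC))
cv2.imwrite("pics/z3.png",cv2.resize(im[230:345,360:470,::-1],None,fx=5,fy=5,interpolation=cv2.INTER_CUBIC))
E
```

```text
[288.6 266.2] [278 255  22  23 401] [array([ 0.5384, -0.0275]), array([ 0.5393, -0.0271]), array([ 0.5376, -0.0278]), array([ 0.5508, -0.0222])]
[324.8 284.6] [318 278  14  14 160] [array([ 0.4978, -0.1   ]), array([ 0.4984, -0.1001]), array([ 0.4971, -0.1   ]), array([ 0.5069, -0.1005])]
[285.3 293.2] [274 282  24  24 437] [array([ 0.4835, -0.0194]), array([ 0.4841, -0.019 ]), array([ 0.483 , -0.0198]), array([ 0.4915, -0.0135])]
[244.5 299.7] [236 292  18  16 233] [array([0.4738, 0.0635]), array([0.4743, 0.0644]), array([0.4733, 0.0626]), array([0.4811, 0.076 ])]
side [270.4 200.1] [253 181  37  38 544]
side [300.  226.8] [295 221  12  13 109]
(150, 275) [ 27  21 111] 109
(115, 275) [ 30  22 115] 114
(111, 275) [ 24  22 114] 112
(100, 275) [ 14  40 171] 160
(240, 270) [15 17 89] 87
(232, 262) [15 18 84] 82
(415, 277) [ 30  20 126] 125
(380, 290) [40 19 82] 81
(440, 250) [38 21 97] 95
```

View pics/z1.png

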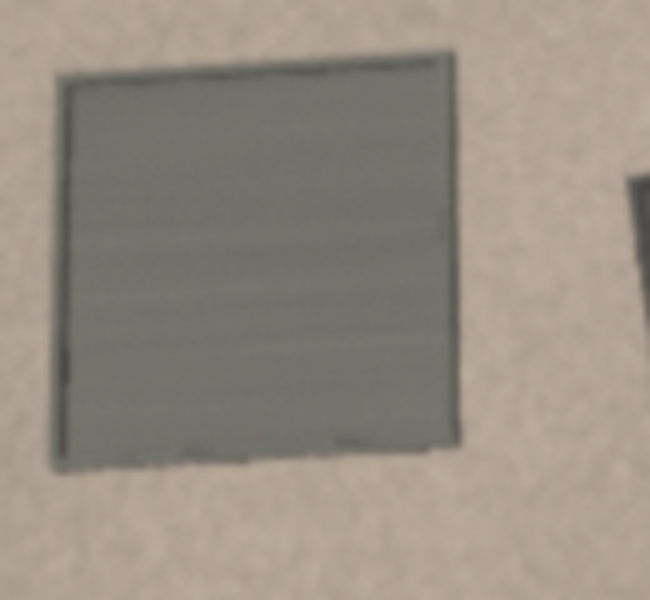

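View pics/z2.png

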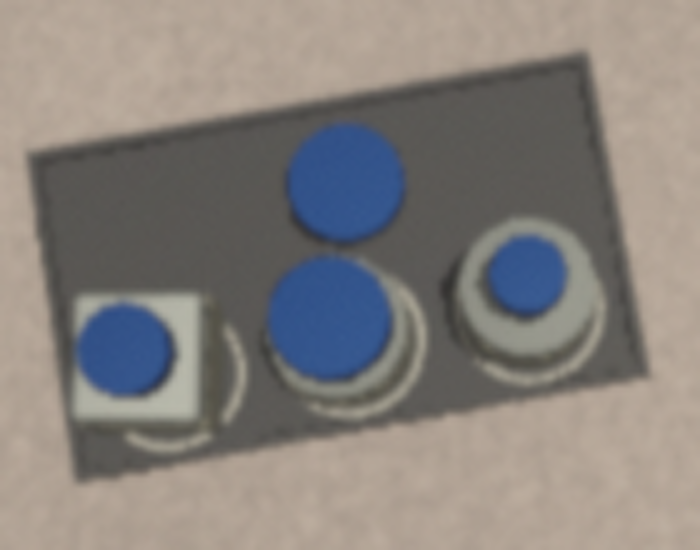

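View pics/z3.png

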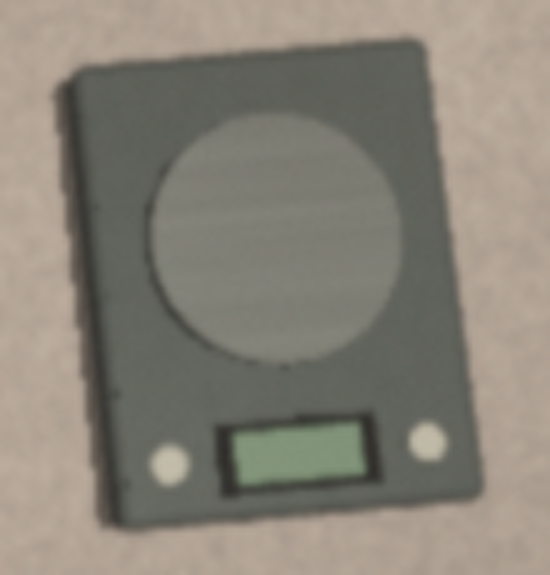

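```bash
python3 - <<'E'
from station import *
from h import *
c=capture("top");im=c["image"]
hsv=cv2.cvtColor(im,cv2.COLOR_RGB2HSV);g=cv2.cvtColor(im,cv2.COLOR_RGB2GRAY)
def rect(x0,y0,x1,y1,thr,z):
    m=np.zeros_like(g);m[y0:y1,x0:x1]=((g<thr)|(hsv[...,0]>100))[y0:y1,x0:x1]*255
    m=cv2.morphologyEx(m,cv2.MORPH_OPEN,np.ones((3,3)))
    k=max(cv2.findContours(m,cv2.RETR_EXTERNAL,cv2.CHAIN_APPROX_NONE)[0],key=cv2.contourArea)
    h=cv2.convexHull(k)[:,0]
    w=np.array([ray(c,p,z)[:2] for p in h]).astype(np.float32)*1000
    r=cv2.minAreaRect(w); return r,cv2.boxPoints(r).round(0).tolist()
print("side",rect(95,225,210,335,138,.012))
print("reag",rect(215,232,358,335,125,.012))
print("bal",rect(362,230,470,345,125,.046))
m=np.zeros_like(g);m[248:308,386:444]=(g[248:308,386:444]>107)*255
cv2.imwrite("pics/pm.png",cv2.resize(m[230:345,360:470],None,fx=4,fy=4))
k=max(cv2.findContours(m,cv2.RETR_EXTERNAL,cv2.CHAIN_APPROX_NONE)[0],key=cv2.contourArea)
e=cv2.fitEllipse(k);print(e,ray(c,e[0],.058))
# side view check
d=capture("side");
for X in [(.4971,-.1,.147),(.4841,-.019,.135),(.4738,.0635,.141),(.5508,-.0222,.047),(*ray(c,e[0],.058)[:2],.058)]: print(proj(d,X).round(1))
k=d["image"];cv2.imwrite("pics/z4.png",cv2.resize(k[165:340,220:380,::-1],None,fx=3.4,fy=3.4,interpolation=cv2.INTER_CUBIC))
E
```

```text
side (((543.98486328125, 290.06353759765625), (181.7769317626953, 183.1677703857422), 1.2565163373947144), [[451.0, 380.0], [455.0, 197.0], [637.0, 200.0], [633.0, 384.0]])
reag (((518.01220703125, -15.0511474609375), (151.14056396484375, 259.574951171875), 8.249382019042969), [[425.0, 103.0], [462.0, -154.0], [611.0, -133.0], [574.0, 124.0]])
bal (((495.88848876953125, -291.7779541015625), (204.4791259765625, 167.90414428710938), 2.768495559692383), [[390.0, -213.0], [398.0, -381.0], [602.0, -371.0], [594.0, -203.0]])
((415.07879638671875, 277.2218017578125), (48.278228759765625, 49.88509750366211), 139.84266662597656) [ 0.51310795 -0.29663798  0.058     ]
[282.5 205.9]
[269.7 197. ]
[258.8 182.3]
[296.7 224.8]
[313.7 282.5]
```

View pics/z4.png

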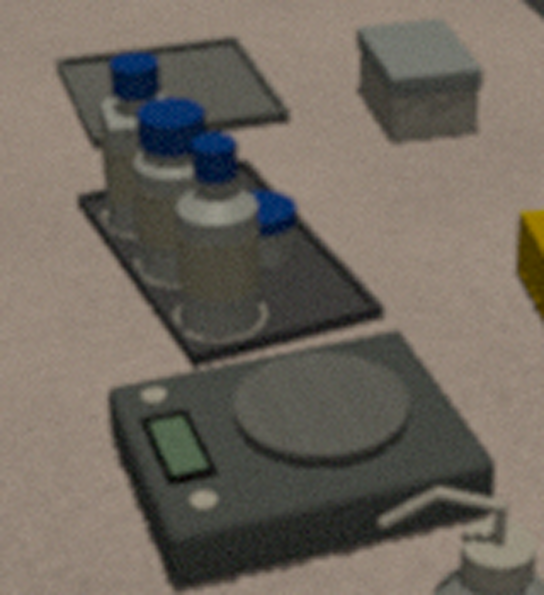

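View pics/pm.png

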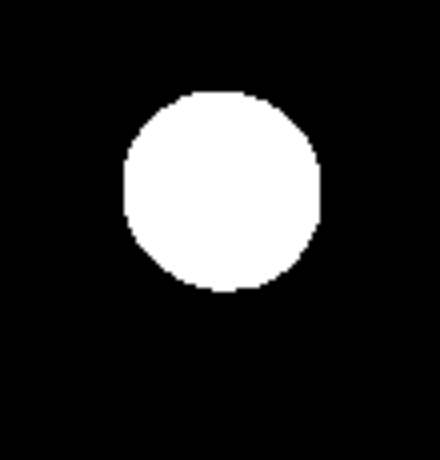

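>>> jog_arm(
  plan=[20,-40,0,-5,0,40,-80,0,-12,0,60,-115,0,-19,0,80,-150,0,-26,0,100,-190,0,-33,0,120,-230,0,-40,0,140,-265,0,-47,0,160,-305,0,-54,0,180,-345,0,-60,0,200,-385,0,-65.3,0,220,-420,0,-65.3,0,240,-460,0,-65.3,0,260,-495,-10,-65.3,0,275,-530,-15,-65.3,0,285,-550,-25,-65.3,0,290,-559,-30,-65.3,0,290,-559,-30,-65.3,0,290,-559,-30,-65.3,0,290,-559,-30,-65.3,0,290,-559,-30,-65.3,0],
  grip_force=50,
)

```text
clock: 1.97
eef_pos: [0.4738, 0.0657, 0.202]
tcp_rot: [[-0.146, 0.989, 0.001], [0.989, 0.146, 0.0], [0.0, 0.001, -1.0]]
contact_force: [0.7, -0.5, -0.2]
finger_gap: 0.0854
```

>>> jog_arm(
  plan=[0,0,-20,0,0,0,0,-45,0,0,0,0,-65,0,0,0,0,-80,0,0,0,0,-90,0,0,0,0,-92,0,0,0,0,-92,0,0,0,0,-92,0,0],
)

```text
clock: 2.63
eef_pos: [0.4746, 0.0649, 0.1105]
tcp_rot: [[-0.145, 0.989, 0.002], [0.989, 0.145, 0.0], [-0.0, 0.002, -1.0]]
contact_force: [0.5, -0.7, 0.7]
finger_gap: 0.0854
```

```bash
python3 - <<'E'
from station import *
import cv2
s=sense();print(s["eef_pos"],s["contact_force"])
for n,(a,b,x,y) in {"top":(225,345,220,360),"side":(120,300,200,360)}.items():
    c=capture(n);cv2.imwrite(f"pics/{n}1.png",cv2.resize(c["image"][a:b,x:y,::-1],None,fx=3.3 if n=="side" else 5,fy=3.3 if n=="side" else 5,interpolation=cv2.INTER_CUBIC))
E
```

```text
[0.47463039 0.06489078 0.11052961] [ 0.45913704 -0.67938547  0.72258958]
```

View pics/side1.png

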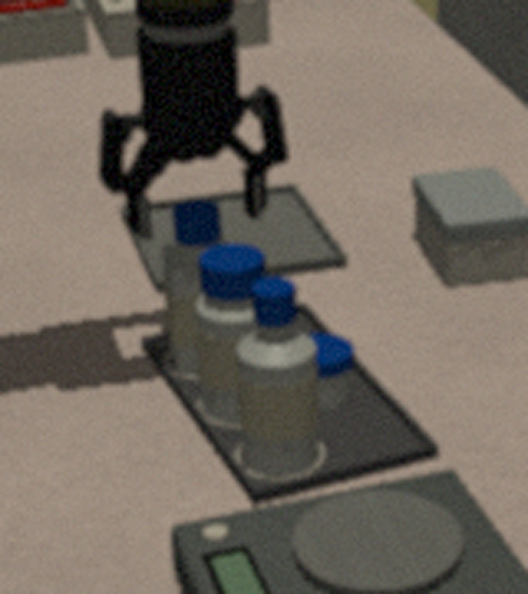

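View pics/top1.png

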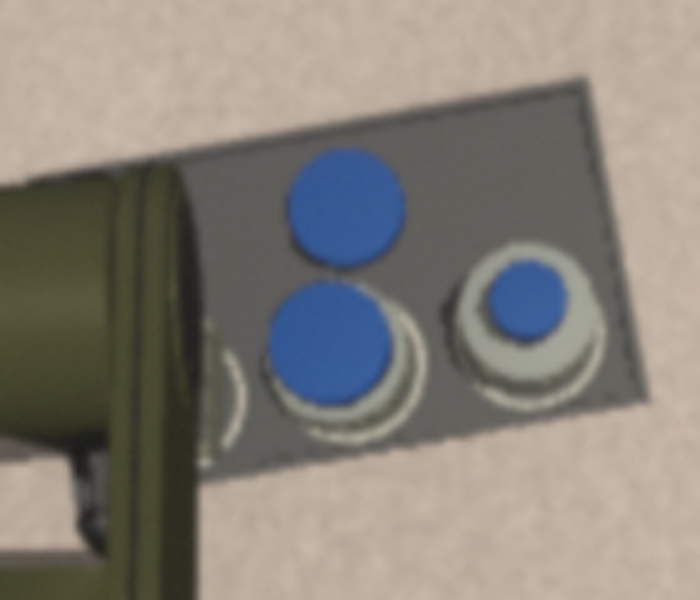

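Side view: the fingers straddle the square bottle's blue cap at about (196,220), and nothing else has moved. Closing.

>>> jog_arm(
  plan=[0,-1,-2,0,0,0,-1,-2,0,60,0,-1,-2,0,120,0,-1,-2,0,255,0,-1,-2,0,255,0,-1,-2,0,255,0,-1,-2,0,255,0,-1,-2,0,255,0,-1,-2,0,255,0,-1,-2,0,255],
)

```text
clock: 3.57
eef_pos: [0.474, 0.0634, 0.1076]
tcp_rot: [[-0.144, 0.99, 0.0], [0.99, 0.144, -0.0], [-0.0, 0.0, -1.0]]
contact_force: [-1.3, -0.5, 2.6]
finger_gap: 0.0369
```

>>> jog_arm(
  plan=[0,0,10,0,255,0,0,28,0,255,0,0,48,0,255,0,5,60,0,255,2,15,65,0,255,5,35,65,0,255,8,60,65,0,255,11,90,65,0,255,15,120,65,0,255,19,150,65,0,255,22,180,65,0,255,26,210,65,0,255,29,235,65,0,255,32,253,65,0,255,33,263,65,0,255,33,267,65,0,255,33,267,65,0,255,33,267,65,0,255,33,267,65,0,255],
)

```text
clock: 5.15
eef_pos: [0.5068, 0.3295, 0.1721]
tcp_rot: [[-0.143, 0.99, -0.0], [0.99, 0.143, -0.001], [-0.0, -0.0, -1.0]]
contact_force: [-0.4, -0.7, -3.0]
finger_gap: 0.0369
```

```bash
python3 - <<'E'
from station import *
import cv2
s=sense();print(s["eef_pos"],s["contact_force"],s["finger_gap"])
c=capture("side");cv2.imwrite(f"pics/side2.png",c["image"][80:320,160:440,::-1].repeat(2,0).repeat(2,1))
E
```

```text
[0.50676092 0.32950273 0.172098  ] [-0.35874916 -0.72186931 -2.95202722] 0.03689171051605206
```

View pics/side2.png

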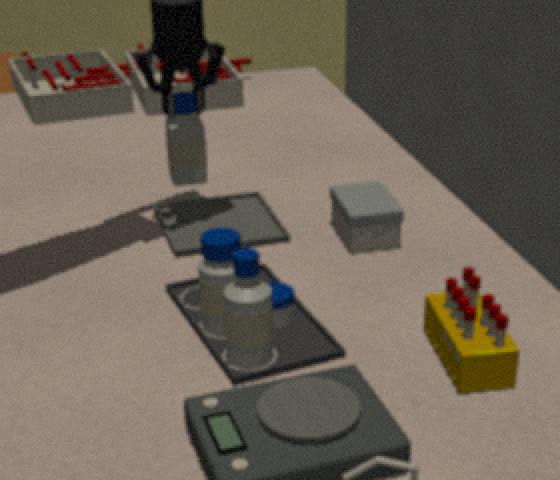

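The square bottle hangs upright over the far end of the side tray at about (186,150). Setting it down.

>>> jog_arm(
  plan=[0,1,-15,0,255,0,1,-32,0,255,0,1,-47,0,255,0,1,-56,0,255,0,1,-61,0,255,0,1,-63,0,255,0,1,-64,0,255,0,1,-64,0,255,0,1,-64,0,255],
)

```text
clock: 5.95
eef_pos: [0.5075, 0.3317, 0.1094]
tcp_rot: [[-0.144, 0.99, 0.002], [0.99, 0.144, 0.001], [0.001, 0.002, -1.0]]
contact_force: [0.3, -0.5, -1.8]
finger_gap: 0.037
```

>>> jog_arm(
  plan=[0,0,-1,0,255,0,0,-2,0,255,0,0,-2,0,255,0,0,-2,0,255,0,0,-2,0,220,0,0,-2,0,180,0,0,-2,0,140,0,0,-2,0,100,0,0,-2,0,80,0,0,-2,0,80,0,0,-2,0,80,0,0,-2,0,80],
)

```text
clock: 6.95
eef_pos: [0.5069, 0.3313, 0.1061]
tcp_rot: [[-0.144, 0.99, -0.0], [0.99, 0.144, -0.0], [-0.0, -0.0, -1.0]]
contact_force: [0.3, -1.4, -0.0]
finger_gap: 0.0585
```

>>> jog_arm(
  plan=[0,0,20,0,60,0,0,50,0,40,0,0,80,0,20,0,-20,94,0,0,-3,-55,94,0,0,-5,-90,94,0,0,-8,-125,94,0,0,-10,-160,94,0,0,-12,-195,94,0,0,-15,-230,94,0,0,-18,-265,94,0,0,-20,-300,94,0,0,-22,-330,94,0,0,-23,-346,94,0,0,-23,-350,94,0,0,-23,-350,94,0,0,-23,-350,94,0,0,-23,-350,94,0,0],
)

```text
clock: 8.45
eef_pos: [0.484, -0.0176, 0.2003]
tcp_rot: [[-0.145, 0.989, -0.0], [0.989, 0.145, 0.0], [0.0, 0.0, -1.0]]
contact_force: [-0.3, 1.3, 0.0]
finger_gap: 0.0857
```

>>> jog_arm(
  plan=[0,0,-20,0,0,0,0,-45,0,0,0,0,-70,0,0,0,0,-88,0,0,0,0,-96,0,0,0,0,-99,0,0,0,0,-99,0,0,0,0,-99,0,0,0,0,-99,0,0],
)

```text
clock: 9.2
eef_pos: [0.4851, -0.0185, 0.103]
tcp_rot: [[-0.144, 0.99, 0.003], [0.99, 0.144, -0.0], [-0.001, 0.003, -1.0]]
contact_force: [0.7, 0.2, -0.3]
finger_gap: 0.0853
```

```bash
python3 - <<'E'
from station import *
import cv2
s=sense();print(s["eef_pos"],s["contact_force"],s["finger_gap"])
c=capture("side");cv2.imwrite(f"pics/side3.png",c["image"][80:320,160:440,::-1].repeat(2,0).repeat(2,1))
E
```

```text
[ 0.4851259  -0.01851878  0.10301051] [ 0.73770459  0.19460995 -0.3185194 ] 0.08527105639045549
```

View pics/side3.png

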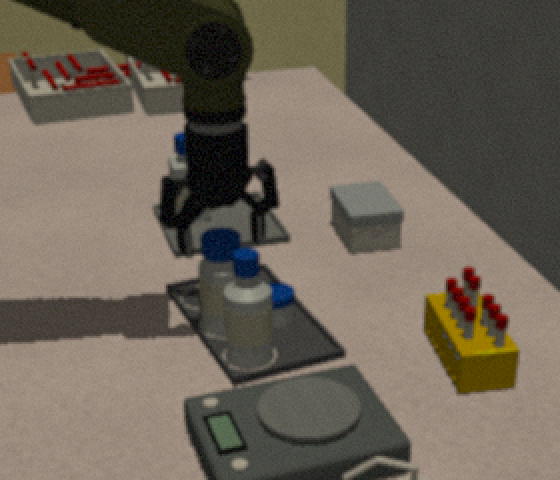

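The fingers straddle the wide cap at about (220,243), and the square bottle stands behind on the side tray. Closing.

>>> jog_arm(
  plan=[0,0,0,0,50,0,0,0,0,100,0,0,0,0,255,0,0,0,0,255,0,0,0,0,255,0,0,0,0,255,0,0,0,0,255,0,0,0,0,255],
)

```text
clock: 9.92
eef_pos: [0.4842, -0.0187, 0.1021]
tcp_rot: [[-0.144, 0.99, 0.001], [0.99, 0.144, -0.0], [-0.0, 0.001, -1.0]]
contact_force: [-1.6, 0.1, 5.5]
finger_gap: 0.0489
```

>>> jog_arm(
  plan=[0,0,10,0,255,0,0,28,0,255,0,0,48,0,255,0,5,62,0,255,5,15,65,0,255,11,35,65,0,255,19,60,65,0,255,28,90,65,0,255,37,120,65,0,255,47,150,65,0,255,56,180,65,0,255,65,210,65,0,255,74,240,65,0,255,83,268,65,0,255,90,290,65,0,255,94,304,65,0,255,96,310,65,0,255,96,310,65,0,255,96,310,65,0,255],
)

```text
clock: 11.5
eef_pos: [0.5795, 0.2909, 0.1656]
tcp_rot: [[-0.144, 0.99, -0.001], [0.99, 0.144, -0.001], [-0.001, -0.001, -1.0]]
contact_force: [0.1, -0.9, -1.8]
finger_gap: 0.049
```

>>> jog_arm(
  plan=[0,0,-15,0,255,0,0,-32,0,255,0,0,-47,0,255,0,0,-56,0,255,0,0,-61,0,255,0,0,-63,0,255,0,0,-64,0,255,0,0,-65,0,255,0,0,-65,0,255,0,0,-65,0,255,0,0,-65,0,255],
)

```text
clock: 12.42
eef_pos: [0.5804, 0.2917, 0.1021]
tcp_rot: [[-0.144, 0.99, 0.001], [0.99, 0.144, 0.001], [0.0, 0.002, -1.0]]
contact_force: [-0.2, 0.6, -0.0]
finger_gap: 0.0485
```

Standing; release, lift, and go to the round bottle.

>>> jog_arm(
  plan=[0,0,0,0,220,0,0,0,0,180,0,0,0,0,120,0,0,0,0,70,0,0,0,0,50,0,0,0,0,45,0,0,0,0,45,0,0,0,0,45,0,0,15,0,40,0,0,45,0,40,0,0,80,0,20,0,0,98,0,0,0,0,98,0,0],
)

```text
clock: 13.5
eef_pos: [0.583, 0.2928, 0.2078]
tcp_rot: [[-0.144, 0.99, 0.011], [0.99, 0.144, 0.005], [0.003, 0.012, -1.0]]
contact_force: [-0.4, 1.1, 0.5]
finger_gap: 0.0855
```

```bash
python3 - <<'E'
from station import *
import cv2
s=sense();print(s["eef_pos"],s["contact_force"],s["finger_gap"])
c=capture("side");cv2.imwrite(f"pics/side4.png",c["image"][80:320,160:440,::-1].repeat(2,0).repeat(2,1))
E
```

```text
[0.58304239 0.29277171 0.20781119] [-0.3747906   1.12598564  0.52503721] 0.08545785789504569
```

View pics/side4.png

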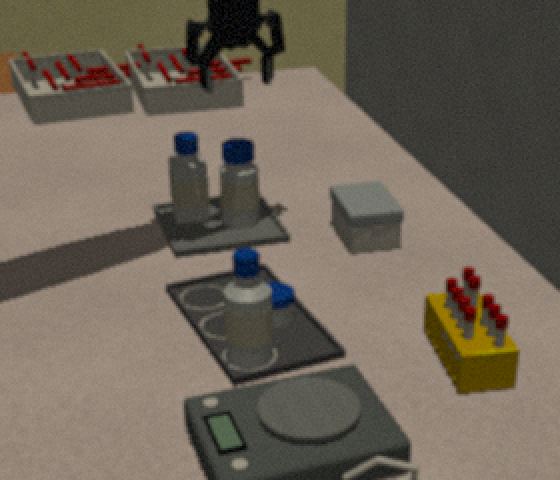

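The square (187,180) and wide (240,185) bottles stand upright on the side tray. Next is the round bottle.

>>> jog_arm(
  plan=[-4,-20,0,0,0,-12,-55,0,0,0,-20,-92,0,0,0,-28,-130,0,0,0,-36,-167,0,0,0,-44,-205,0,0,0,-52,-242,0,0,0,-60,-280,0,0,0,-68,-317,0,0,0,-75,-350,0,0,0,-80,-376,0,0,0,-82,-388,0,0,0,-83,-391,0,0,0,-83,-391,0,0,0,-83,-391,0,0,0,-83,-391,0,0,0],
)

```text
clock: 14.88
eef_pos: [0.4971, -0.0983, 0.1991]
tcp_rot: [[-0.145, 0.989, -0.0], [0.989, 0.145, 0.001], [0.001, -0.0, -1.0]]
contact_force: [0.4, 0.3, 0.3]
finger_gap: 0.0857
```

>>> jog_arm(
  plan=[0,0,-20,0,0,0,0,-45,0,0,0,0,-68,0,0,0,0,-80,0,0,0,0,-85,0,0,0,0,-87,0,0,0,0,-87,0,0,0,0,-87,0,0,0,0,-87,0,0],
)

```text
clock: 15.63
eef_pos: [0.498, -0.0998, 0.1139]
tcp_rot: [[-0.144, 0.99, 0.003], [0.99, 0.144, -0.001], [-0.001, 0.002, -1.0]]
contact_force: [0.4, 0.2, 0.0]
finger_gap: 0.0852
```

```bash
python3 - <<'E'
from station import *
import cv2
s=sense();print(s["eef_pos"],s["contact_force"],s["finger_gap"])
c=capture("side");cv2.imwrite(f"pics/side5.png",c["image"][80:320,160:440,::-1].repeat(2,0).repeat(2,1))
E
```

```text
[ 0.49796596 -0.09982751  0.11391963] [0.41968984 0.17109604 0.0052892 ] 0.08523623548746674
```

View pics/side5.png

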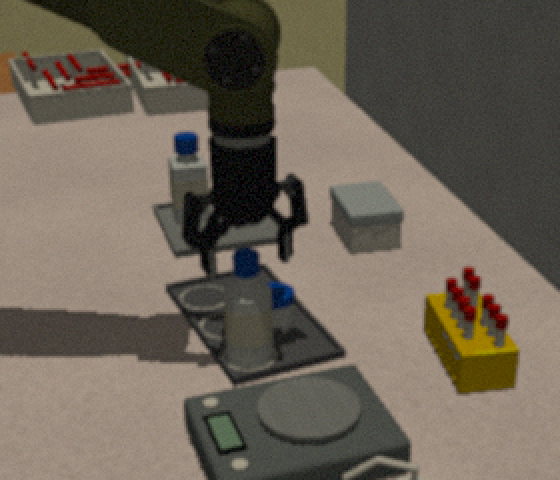

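The fingers straddle the round cap at (246,262). Closing.

>>> jog_arm(
  plan=[0,0,0,0,60,0,0,0,0,130,0,0,0,0,255,0,0,0,0,255,0,0,0,0,255,0,0,0,0,255,0,0,0,0,255,0,0,0,0,255,0,0,0,0,255],
)

```text
clock: 16.43
eef_pos: [0.497, -0.0997, 0.1126]
tcp_rot: [[-0.144, 0.99, 0.0], [0.99, 0.144, -0.0], [-0.0, -0.0, -1.0]]
contact_force: [-0.8, -0.6, 3.1]
finger_gap: 0.0309
```

>>> jog_arm(
  plan=[0,0,10,0,255,0,0,28,0,255,0,0,48,0,255,0,5,62,0,255,0,15,65,0,255,1,37,65,0,255,2,67,65,0,255,3,100,65,0,255,4,133,65,0,255,5,166,65,0,255,7,200,65,0,255,8,234,65,0,255,9,267,65,0,255,10,300,65,0,255,11,325,65,0,255,12,340,65,0,255,12,346,65,0,255,12,347,65,0,255,12,347,65,0,255,12,347,65,0,255],
)

```text
clock: 18.1
eef_pos: [0.5088, 0.2463, 0.177]
tcp_rot: [[-0.143, 0.99, -0.001], [0.99, 0.143, -0.001], [-0.001, -0.001, -1.0]]
contact_force: [-0.7, -0.0, -1.7]
finger_gap: 0.0309
```

>>> jog_arm(
  plan=[0,0,-15,0,255,0,0,-32,0,255,0,0,-47,0,255,0,0,-56,0,255,0,0,-61,0,255,0,0,-63,0,255,0,0,-64,0,255,0,0,-65,0,255,0,0,-65,0,255,0,0,-65,0,255,0,0,-65,0,255],
)

```text
clock: 19.02
eef_pos: [0.5092, 0.2476, 0.113]
tcp_rot: [[-0.144, 0.99, 0.001], [0.99, 0.144, 0.0], [0.0, 0.001, -1.0]]
contact_force: [0.8, -0.6, -2.8]
finger_gap: 0.0309
```

>>> jog_arm(
  plan=[0,0,-1,0,255,0,0,-1,0,255,0,0,-1,0,255,0,0,-1,0,225,0,0,-1,0,190,0,0,-1,0,150,0,0,-1,0,110,0,0,-1,0,90,0,0,-1,0,90,0,0,-1,0,90,0,0,-1,0,90,0,0,15,0,80,0,0,45,0,60,0,0,75,0,20,0,0,90,0,0,0,0,90,0,0],
)

```text
clock: 20.35
eef_pos: [0.5114, 0.2484, 0.2077]
tcp_rot: [[-0.144, 0.99, 0.008], [0.99, 0.144, 0.003], [0.002, 0.009, -1.0]]
contact_force: [0.3, 0.1, 0.9]
finger_gap: 0.0856
```

```bash
python3 - <<'E'
from station import *
from h import *
s=sense();print(s["eef_pos"],s["contact_force"],s["finger_gap"])
c=capture("side");cv2.imwrite(f"pics/side6.png",c["image"][80:320,160:440,::-1].repeat(2,0).repeat(2,1))
c=capture("top")
cv2.imwrite(f"pics/top6.png",c["image"][200:350,90:480,::-1].repeat(2,0).repeat(2,1))
for ce,_ in blobs(blue(c["image"])):print(ce,ray(c,ce,.04))
E
```

```text
[0.51140195 0.24840049 0.20770659] [0.28973265 0.14517279 0.94287446] 0.08557456486583337
[138.41085271 249.82170543] [0.60074313 0.31003158 0.04      ]
[288.59296482 266.16582915] [ 0.55079416 -0.02220384  0.04      ]
[152.44767442 285.33139535] [0.52045978 0.27710876 0.04      ]
```

View pics/side6.png

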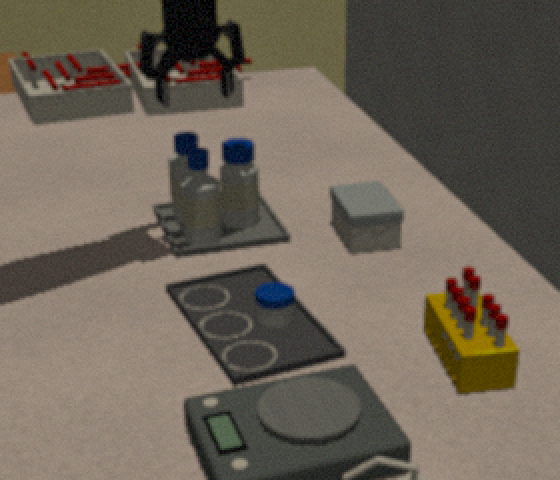

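View pics/top6.png

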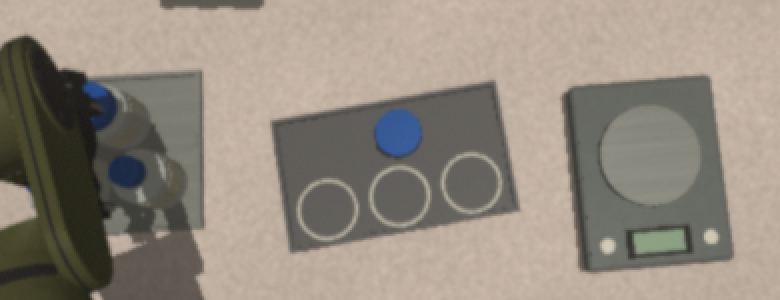

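All three bottles stand upright on the side tray, at about (186,165), (200,195) and (238,185) in the side view. The jar hasn't moved: top pixel (288.6,266.2), the same as at the start. Going for the jar with the jaws turned along the tray's y.

>>> jog_arm(
  plan=[2,-12,0,-5,0,5,-32,0,-12,0,9,-55,0,-19,0,13,-80,0,-26,0,17,-105,0,-33,0,21,-130,0,-40,0,25,-155,0,-47,0,29,-180,0,-54,0,33,-205,0,-61,0,36,-228,0,-68,0,39,-248,0,-75,0,41,-262,0,-82,0,42,-269,0,-87,0,42,-270,0,-90,0,42,-270,-20,-90,0,42,-270,-50,-90,0,42,-270,-80,-90,0,42,-270,-95,-90,0,42,-270,-95,-90,0,42,-270,-95,-90,0],
)

```text
clock: 22.12
eef_pos: [0.549, -0.0223, 0.1046]
tcp_rot: [[0.99, 0.144, -0.005], [0.144, -0.99, 0.001], [-0.005, -0.002, -1.0]]
contact_force: [0.2, 0.1, 1.2]
finger_gap: 0.0857
```

```bash
python3 - <<'E'
from station import *
from h import *
s=sense();print(s["eef_pos"],s["contact_force"],s["finger_gap"])
c=capture("side");cv2.imwrite(f"pics/side7.png",c["image"][80:320,160:440,::-1].repeat(2,0).repeat(2,1))
E
```

```text
[ 0.54899112 -0.02232684  0.10461443] [0.21241787 0.11459333 1.17895349] 0.08571305174626473
```

View pics/side7.png

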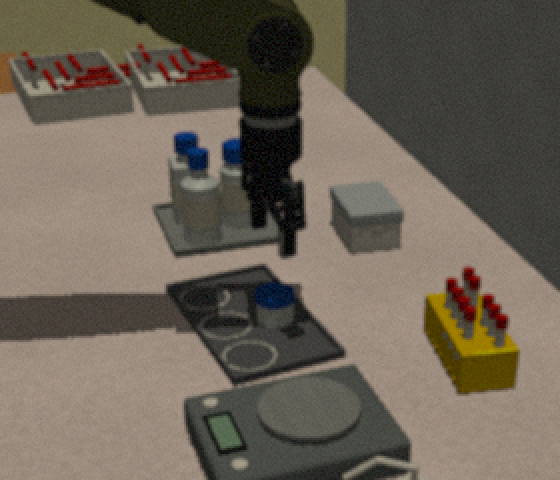

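The open gripper is above the jar at (274,300), with the jaws along the tray's y. Descending.

>>> jog_arm(
  plan=[0,0,-15,0,0,0,0,-35,0,0,0,0,-55,0,0,0,0,-70,0,0,0,0,-80,0,0,0,0,-86,0,0,0,0,-88,0,0,0,0,-88,0,0,0,0,-88,0,0,0,0,-88,0,0],
)

```text
clock: 23.0
eef_pos: [0.5519, -0.0227, 0.0206]
tcp_rot: [[0.99, 0.144, 0.002], [0.144, -0.99, -0.0], [0.002, 0.001, -1.0]]
contact_force: [-0.7, 0.5, 0.3]
finger_gap: 0.0855
```

>>> jog_arm(
  plan=[0,0,-2,0,0,0,0,-3,0,50,0,0,-3,0,80,0,0,-3,0,255,0,0,-3,0,255,0,0,-3,0,255,0,0,-3,0,255,0,0,-3,0,255,0,0,-3,0,255],
)

```text
clock: 23.75
eef_pos: [0.5513, -0.0226, 0.0167]
tcp_rot: [[0.99, 0.144, 0.001], [0.144, -0.99, -0.0], [0.001, 0.0, -1.0]]
contact_force: [0.4, -0.0, 2.7]
finger_gap: 0.0504
```

>>> jog_arm(
  plan=[0,0,8,0,255,0,0,25,0,255,0,0,48,0,255,0,0,72,0,255,0,0,90,0,255,-1,-10,98,0,255,-4,-30,100,0,255,-8,-58,100,0,255,-12,-88,100,0,255,-16,-118,100,0,255,-20,-148,100,0,255,-25,-178,100,0,255,-29,-208,100,0,255,-33,-236,100,0,255,-36,-257,100,0,255,-38,-269,100,0,255,-38,-274,100,0,255,-38,-274,100,0,255,-38,-274,100,0,255,-38,-274,100,0,255],
)

```text
clock: 25.42
eef_pos: [0.5129, -0.2954, 0.116]
tcp_rot: [[0.989, 0.145, -0.001], [0.145, -0.989, 0.001], [-0.0, -0.001, -1.0]]
contact_force: [0.4, -0.1, -1.0]
finger_gap: 0.0504
```

>>> jog_arm(
  plan=[0,0,-10,0,255,0,0,-24,0,255,0,0,-35,0,255,0,0,-41,0,255,0,0,-44,0,255,0,0,-45,0,255,0,0,-45,0,255,0,0,-45,0,255,0,0,-45,0,255],
)

```text
clock: 26.17
eef_pos: [0.5133, -0.2969, 0.0718]
tcp_rot: [[0.99, 0.144, 0.001], [0.144, -0.99, -0.001], [0.001, 0.001, -1.0]]
contact_force: [-0.4, -0.6, -0.3]
finger_gap: 0.0503
```

```bash
python3 - <<'E'
from station import *
from h import *
s=sense();print(s["eef_pos"],s["contact_force"],s["finger_gap"])
c=capture("side");cv2.imwrite(f"pics/side8.png",c["image"][80:340,160:440,::-1].repeat(2,0).repeat(2,1))
E
```

```text
[ 0.51325344 -0.29689924  0.07183384] [-0.40900082 -0.5515408  -0.27827416] 0.05026105927810125
```

View pics/side8.png

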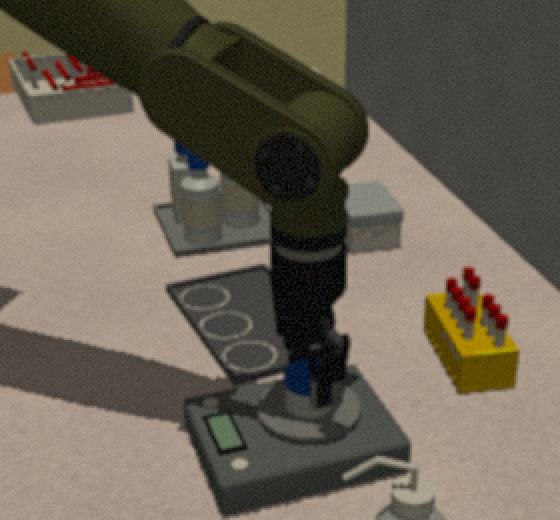

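The jar hangs just above the pan's middle at about (305,390). Lowering 2 mm and releasing.

>>> jog_arm(
  plan=[0,0,-1,0,255,0,0,-2,0,255,0,0,-2,0,255,0,0,-2,0,255,0,0,-2,0,255,0,0,-2,0,220,0,0,-2,0,180,0,0,-2,0,130,0,0,-2,0,80,0,0,-2,0,50,0,0,-2,0,30,0,0,-2,0,30,0,0,-2,0,30,0,0,10,0,20,0,0,35,0,0,0,0,70,0,0,0,0,105,0,0,0,0,130,0,0,0,0,130,0,0],
)

```text
clock: 27.8
eef_pos: [0.5161, -0.2987, 0.2105]
tcp_rot: [[0.99, 0.144, 0.011], [0.144, -0.99, -0.008], [0.01, 0.009, -1.0]]
contact_force: [1.6, 0.1, 1.7]
finger_gap: 0.0852
```

```bash
python3 - <<'E'
from station import *
from h import *
s=sense();print(s["eef_pos"],s["contact_force"],s["finger_gap"])
c=capture("side");cv2.imwrite(f"pics/side9.png",c["image"][80:340,160:440,::-1].repeat(2,0).repeat(2,1))
E
```

```text
[ 0.51606881 -0.2987457   0.21045702] [1.60226365 0.13999749 1.74014749] 0.08515734633456162
```

View pics/side9.png

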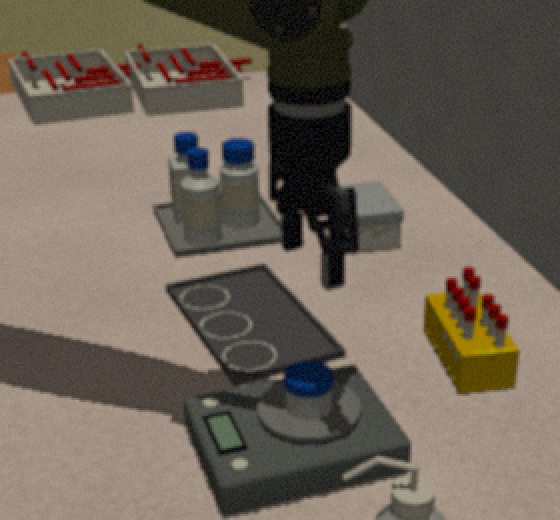

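The jar stands upright in the middle of the pan at (308,390), and all three bottles are still on the side tray. Going to the round bottle.

>>> jog_arm(
  plan=[0,15,5,5,0,0,45,5,12,0,-1,80,5,19,0,-1,115,5,26,0,-1,150,5,33,0,-1,187,5,40,0,-2,224,5,47,0,-2,261,5,54,0,-2,298,5,61,0,-3,335,5,68,0,-3,372,5,75,0,-3,409,5,82,0,-4,446,5,87,0,-4,483,5,90,0,-4,513,5,90,0,-4,533,5,90,0,-4,542,5,90,0,-4,544,5,90,0,-4,544,5,90,0,-4,544,5,90,0],
)

```text
clock: 29.52
eef_pos: [0.5088, 0.2463, 0.2058]
tcp_rot: [[-0.143, 0.99, -0.001], [0.99, 0.143, -0.001], [-0.001, -0.001, -1.0]]
contact_force: [-0.2, 0.4, -0.1]
finger_gap: 0.0852
```

```bash
python3 - <<'E'
from station import *
from h import *
s=sense();print(s["eef_pos"],s["contact_force"],s["finger_gap"])
c=capture("top");cv2.imwrite(f"pics/top10.png",c["image"][200:350,90:480,::-1].repeat(2,0).repeat(2,1))
for ce,_ in blobs(blue(c["image"])):print(ce,ray(c,ce,.093))
E
```

```text
[0.50877341 0.24633564 0.20581671] [-0.19198235  0.3933822  -0.14287268] 0.08519380501242327
[138.46236559 246.46236559] [0.59832325 0.29222009 0.093     ]
[418.10930233 275.06046512] [ 0.51353373 -0.29731437  0.093     ]
[152.38285714 285.36571429] [0.51428915 0.26079866 0.093     ]
```

View pics/top10.png

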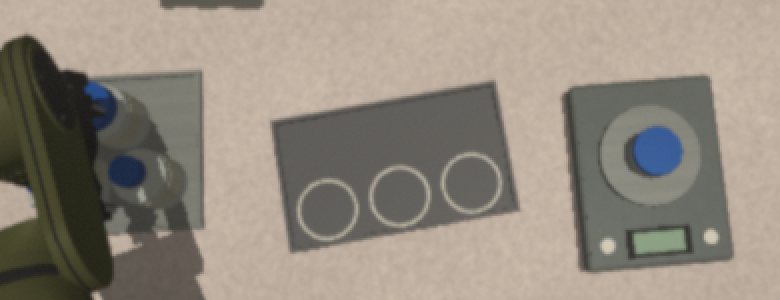

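The jar measures (0.5135, -0.2973) against a pan centre of (0.5131, -0.2966). I'll descend with the fingers partly open so they clear the neighbouring wide cap.

>>> jog_arm(
  plan=[0,0,0,0,85,0,0,0,0,85,0,0,0,0,85,0,0,-20,0,85,0,0,-45,0,85,0,0,-68,0,85,0,0,-84,0,85,0,0,-91,0,85,0,0,-93,0,85,0,0,-93,0,85,0,0,-93,0,85,0,0,-93,0,85],
)

```text
clock: 30.57
eef_pos: [0.51, 0.2478, 0.1151]
tcp_rot: [[-0.144, 0.99, 0.003], [0.99, 0.144, 0.001], [0.001, 0.003, -1.0]]
contact_force: [0.1, 0.3, -0.1]
finger_gap: 0.0569
```

>>> jog_arm(
  plan=[0,0,-1,0,110,0,0,-1,0,140,0,0,-1,0,255,0,0,-1,0,255,0,0,-1,0,255,0,0,-1,0,255,0,0,-1,0,255,0,0,-1,0,255],
)

```text
clock: 31.23
eef_pos: [0.5093, 0.2476, 0.1131]
tcp_rot: [[-0.144, 0.99, 0.001], [0.99, 0.144, 0.0], [0.0, 0.001, -1.0]]
contact_force: [-1.1, 0.6, 5.4]
finger_gap: 0.0309
```

>>> jog_arm(
  plan=[0,0,10,0,255,0,0,28,0,255,0,0,48,0,255,0,-5,62,0,255,0,-15,65,0,255,-1,-37,65,0,255,-2,-67,65,0,255,-3,-100,65,0,255,-4,-133,65,0,255,-5,-166,65,0,255,-7,-200,65,0,255,-8,-234,65,0,255,-9,-267,65,0,255,-10,-300,65,0,255,-11,-325,65,0,255,-12,-340,65,0,255,-12,-346,65,0,255,-12,-347,65,0,255,-12,-347,65,0,255,-12,-347,65,0,255],
)

```text
clock: 32.9
eef_pos: [0.4966, -0.0988, 0.1769]
tcp_rot: [[-0.145, 0.99, -0.001], [0.99, 0.145, 0.001], [0.001, -0.001, -1.0]]
contact_force: [0.4, -0.9, -2.2]
finger_gap: 0.0307
```

>>> jog_arm(
  plan=[0,0,-15,0,255,0,0,-32,0,255,0,0,-47,0,255,0,0,-56,0,255,0,0,-61,0,255,0,0,-63,0,255,0,0,-64,0,255,0,0,-65,0,255,0,0,-65,0,255,0,0,-65,0,255,0,0,-65,0,255],
)

```text
clock: 33.82
eef_pos: [0.4975, -0.0998, 0.1132]
tcp_rot: [[-0.144, 0.99, 0.002], [0.99, 0.144, -0.0], [-0.001, 0.001, -1.0]]
contact_force: [0.6, -0.2, -1.0]
finger_gap: 0.0306
```

>>> jog_arm(
  plan=[0,0,-1,0,255,0,0,-1,0,255,0,0,-1,0,255,0,0,-1,0,225,0,0,-1,0,190,0,0,-1,0,150,0,0,-1,0,110,0,0,-1,0,70,0,0,-1,0,50,0,0,-1,0,50,0,0,-1,0,50,0,0,15,0,50,0,0,45,0,50,0,0,75,0,20,0,0,92,0,0,0,0,92,0,0,0,0,92,0,0],
)

```text
clock: 35.23
eef_pos: [0.4975, -0.0998, 0.2054]
tcp_rot: [[-0.144, 0.99, 0.002], [0.99, 0.144, -0.001], [-0.001, 0.002, -1.0]]
contact_force: [0.7, 0.3, 0.2]
finger_gap: 0.0855
```

>>> jog_arm(
  plan=[4,20,0,0,0,12,55,0,0,0,20,92,0,0,0,28,130,0,0,0,36,167,0,0,0,44,205,0,0,0,52,242,0,0,0,60,280,0,0,0,68,317,0,0,0,75,350,0,0,0,80,376,0,0,0,82,388,0,0,0,83,391,0,0,0,83,391,0,0,0,83,391,0,0,0,83,391,0,0,0],
)

```text
clock: 36.57
eef_pos: [0.5797, 0.2899, 0.2039]
tcp_rot: [[-0.142, 0.99, -0.001], [0.99, 0.142, -0.001], [-0.001, -0.001, -1.0]]
contact_force: [-0.1, -0.2, 0.7]
finger_gap: 0.0853
```

```bash
python3 - <<'E'
from station import *
from h import *
s=sense();print(s["eef_pos"],s["contact_force"],s["finger_gap"])
c=capture("side");cv2.imwrite(f"pics/side11.png",c["image"][80:340,160:440,::-1].repeat(2,0).repeat(2,1))
c=capture("top")
for ce,_ in blobs(blue(c["image"])):print(ce,ray(c,ce,.134))
E
```

```text
[0.57974064 0.28992216 0.20388601] [-0.06951678 -0.17801599  0.72472282] 0.08525432214870672
[133.50465116 253.02325581] [0.57735801 0.28810124 0.134     ]
[418.15046296 275.03935185] [ 0.50888083 -0.29008728  0.134     ]
[324.75925926 283.87654321] [ 0.49856825 -0.09992378  0.134     ]
[115.87603306 291.44628099] [0.50025046 0.32122848 0.134     ]
```

View pics/side11.png

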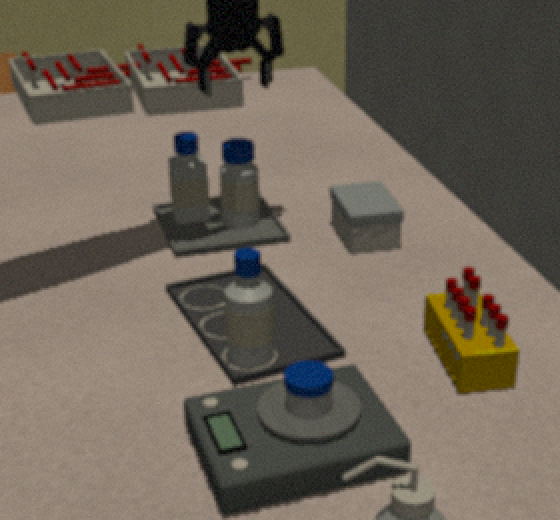

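The round bottle is back in place, within about 1.5 mm of its start. Now the wide bottle.

>>> jog_arm(
  plan=[0,0,-20,0,20,0,0,-45,0,20,0,0,-70,0,20,0,0,-90,0,20,0,0,-99,0,20,0,0,-102,0,20,0,0,-102,0,20,0,0,-102,0,20,0,0,-102,0,50,0,0,-102,0,100,0,0,-102,0,255,0,0,-102,0,255,0,0,-102,0,255,0,0,-102,0,255,0,0,-102,0,255,0,0,-102,0,255],
)

```text
clock: 38.0
eef_pos: [0.5807, 0.2918, 0.1042]
tcp_rot: [[-0.144, 0.99, 0.002], [0.99, 0.144, 0.001], [0.001, 0.002, -1.0]]
contact_force: [-1.5, -0.3, 6.2]
finger_gap: 0.0487
```

>>> jog_arm(
  plan=[0,0,10,0,255,0,0,28,0,255,0,0,48,0,255,0,-5,62,0,255,-5,-15,65,0,255,-11,-35,65,0,255,-19,-60,65,0,255,-28,-90,65,0,255,-37,-120,65,0,255,-47,-150,65,0,255,-56,-180,65,0,255,-65,-210,65,0,255,-74,-240,65,0,255,-83,-268,65,0,255,-90,-290,65,0,255,-94,-304,65,0,255,-96,-310,65,0,255,-96.5,-310.5,65,0,255,-96.5,-310.5,65,0,255],
)

```text
clock: 39.58
eef_pos: [0.4829, -0.0191, 0.1669]
tcp_rot: [[-0.143, 0.99, -0.001], [0.99, 0.143, 0.0], [0.001, -0.0, -1.0]]
contact_force: [0.4, 0.1, -2.0]
finger_gap: 0.0487
```

>>> jog_arm(
  plan=[0,0,-15,0,255,0,0,-32,0,255,0,0,-47,0,255,0,0,-56,0,255,0,0,-61,0,255,0,0,-63,0,255,0,0,-64,0,255,0,0,-65,0,255,0,0,-65,0,255,0,0,-65,0,255,0,0,-65,0,255],
)

```text
clock: 40.5
eef_pos: [0.4839, -0.0189, 0.1043]
tcp_rot: [[-0.144, 0.99, 0.001], [0.99, 0.144, 0.0], [0.0, 0.001, -1.0]]
contact_force: [-5.0, 1.4, 6.2]
finger_gap: 0.0486
```

>>> jog_arm(
  plan=[0,0,0,0,230,0,0,0,0,190,0,0,0,0,140,0,0,0,0,100,0,0,0,0,60,0,0,0,0,30,0,0,0,0,20,0,0,0,0,20,0,0,15,0,20,0,0,45,0,20,0,0,80,0,0,0,0,98,0,0,0,0,98,0,0,0,0,98,0,0],
)

```text
clock: 41.67
eef_pos: [0.4843, -0.0192, 0.2017]
tcp_rot: [[-0.144, 0.99, 0.003], [0.99, 0.144, -0.0], [-0.001, 0.003, -1.0]]
contact_force: [0.4, 0.1, -0.2]
finger_gap: 0.0854
```

>>> jog_arm(
  plan=[0,20,0,0,0,3,55,0,0,0,5,90,0,0,0,8,125,0,0,0,10,160,0,0,0,12,195,0,0,0,15,230,0,0,0,18,265,0,0,0,20,300,0,0,0,22,330,0,0,0,23,346,0,0,0,23,350,0,0,0,23,350,0,0,0,23,350,0,0,0,23,350,0,0,0],
)

```text
clock: 42.92
eef_pos: [0.5064, 0.3295, 0.1998]
tcp_rot: [[-0.142, 0.99, -0.001], [0.99, 0.142, -0.001], [-0.001, -0.001, -1.0]]
contact_force: [-0.4, -0.1, -0.6]
finger_gap: 0.0855
```

```bash
python3 - <<'E'
from station import *
from h import *
s=sense();print(s["eef_pos"],s["contact_force"],s["finger_gap"])
c=capture("side");cv2.imwrite(f"pics/side12.png",c["image"][80:340,160:440,::-1].repeat(2,0).repeat(2,1))
c=capture("top")
for ce,_ in blobs(blue(c["image"])):print(ce,ray(c,ce,.122),ray(c,ce,.134))
E
```

```text
[0.5063599  0.32947872 0.19984344] [-0.38402883 -0.10974435 -0.56301617] 0.08553743576400626
[418.15740741 275.08564815] [ 0.51015891 -0.292236    0.122     ] [ 0.5087861  -0.29009434  0.134     ]
[324.72392638 283.85276074] [ 0.49988122 -0.09992228  0.122     ] [ 0.49861923 -0.09985431  0.134     ]
[112.10909091 288.49818182] [0.50785269 0.33363427 0.122     ] [0.50650475 0.32902726 0.134     ]
[285.68807339 293.3646789 ] [ 0.48370256 -0.01968436  0.122     ] [ 0.48261502 -0.02048159  0.134     ]
```

View pics/side12.png

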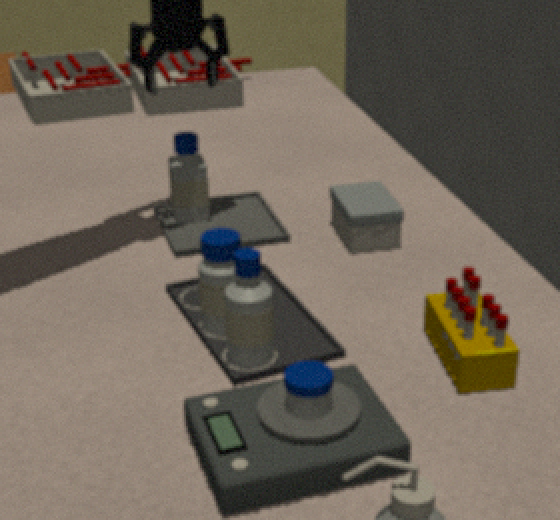

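The wide bottle is back in place, within about 1 mm of its start. Now the square one.

>>> jog_arm(
  plan=[0,0,-20,0,20,0,0,-45,0,20,0,0,-68,0,20,0,0,-84,0,20,0,0,-91,0,20,0,0,-93,0,20,0,0,-93,0,20,0,0,-93,0,20,0,0,-93,0,60,0,0,-93,0,110,0,0,-93,0,255,0,0,-93,0,255,0,0,-93,0,255,0,0,-93,0,255,0,0,-93,0,255,0,0,-93,0,255,0,0,-93,0,255],
)

```text
clock: 44.43
eef_pos: [0.5071, 0.3314, 0.1085]
tcp_rot: [[-0.144, 0.99, 0.002], [0.99, 0.144, 0.001], [0.001, 0.002, -1.0]]
contact_force: [0.3, 0.5, 5.9]
finger_gap: 0.037
```

>>> jog_arm(
  plan=[0,0,10,0,255,0,0,28,0,255,0,0,48,0,255,0,-5,60,0,255,-2,-15,65,0,255,-5,-35,65,0,255,-8,-60,65,0,255,-11,-90,65,0,255,-15,-120,65,0,255,-19,-150,65,0,255,-22,-180,65,0,255,-26,-210,65,0,255,-29,-235,65,0,255,-32,-253,65,0,255,-33,-264,65,0,255,-33,-268,65,0,255,-33,-268,65,0,255,-33,-268,65,0,255,-33,-268,65,0,255],
)

```text
clock: 46.02
eef_pos: [0.4734, 0.0637, 0.1721]
tcp_rot: [[-0.145, 0.989, -0.0], [0.989, 0.145, 0.0], [0.0, -0.0, -1.0]]
contact_force: [0.3, 0.0, -2.7]
finger_gap: 0.0366
```

>>> jog_arm(
  plan=[0,0,-15,0,255,0,0,-32,0,255,0,0,-47,0,255,0,0,-56,0,255,0,0,-61,0,255,0,0,-63,0,255,0,0,-64,0,255,0,0,-65,0,255,0,0,-65,0,255,0,0,-65,0,255,0,0,-65,0,255],
)

```text
clock: 46.93
eef_pos: [0.4741, 0.063, 0.1085]
tcp_rot: [[-0.144, 0.99, 0.002], [0.99, 0.144, 0.0], [-0.0, 0.002, -1.0]]
contact_force: [0.1, 1.4, 1.6]
finger_gap: 0.0369
```

Standing. Release, lift, and pull back clear for a full check.

>>> jog_arm(
  plan=[0,0,0,0,230,0,0,0,0,190,0,0,0,0,140,0,0,0,0,100,0,0,0,0,70,0,0,0,0,50,0,0,0,0,40,0,0,0,0,40,0,0,15,0,40,0,0,45,0,40,0,0,80,0,0,0,0,110,0,0,0,0,120,0,0,0,0,120,0,0],
)

```text
clock: 48.1
eef_pos: [0.4754, 0.063, 0.2312]
tcp_rot: [[-0.144, 0.99, 0.007], [0.99, 0.144, 0.0], [-0.001, 0.007, -1.0]]
contact_force: [0.4, -0.7, -0.3]
finger_gap: 0.0853
```

>>> jog_arm(
  plan=[-5,30,0,0,0,-10,65,0,0,0,-15,100,0,0,0,-20,140,0,0,0,-30,180,0,0,0,-40,220,0,0,0,-60,255,0,0,0,-80,290,0,0,0,-100,325,0,0,0,-125,355,0,0,0,-150,385,0,0,0,-170,410,0,0,0,-180,420,0,0,0,-180,420,0,0,0,-180,420,0,0,0,-180,420,0,0,0],
)

```text
clock: 49.43
eef_pos: [0.2938, 0.4818, 0.226]
tcp_rot: [[-0.143, 0.99, -0.001], [0.99, 0.143, -0.002], [-0.002, -0.001, -1.0]]
contact_force: [0.2, -0.4, 0.3]
finger_gap: 0.0855
```

```bash
python3 - <<'E'
from station import *
from h import *
s=sense();print(s["clock"],s["eef_pos"],s["contact_force"],s["finger_gap"],abs(s["dq"]).max())
c=capture("side");cv2.imwrite(f"pics/side13.png",c["image"][80:340,160:440,::-1].repeat(2,0).repeat(2,1))
c=capture("top");cv2.imwrite(f"pics/top13.png",c["image"][:,:,::-1])
st={"sq":(.4738,.0635,.128),"wi":(.4841,-.019,.122),"ro":(.4971,-.1,.134),"jar/pan":(.5131,-.2966,.093)}
for ce,_ in blobs(blue(c["image"])):
    for n,p in st.items():
        r=ray(c,ce,p[2]);d=np.hypot(*(r[:2]-p[:2]))
        if d<.03:print(n,r.round(4),d.round(4))
E
```

```text
49.4333 [0.29380627 0.48179602 0.22598637] [ 0.20444229 -0.39108572  0.34425335] 0.08550520130042484 0.01419948741994846
jar/pan [ 0.5136 -0.2974  0.093 ] 0.0009
ro [ 0.4986 -0.0999  0.134 ] 0.0015
wi [ 0.4836 -0.0197  0.122 ] 0.0008
sq [0.4751 0.0636 0.128 ] 0.0013
```

View pics/side13.png

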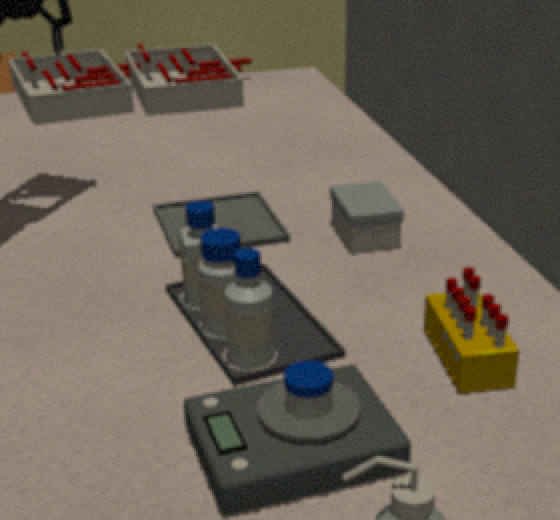

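View pics/top13.png

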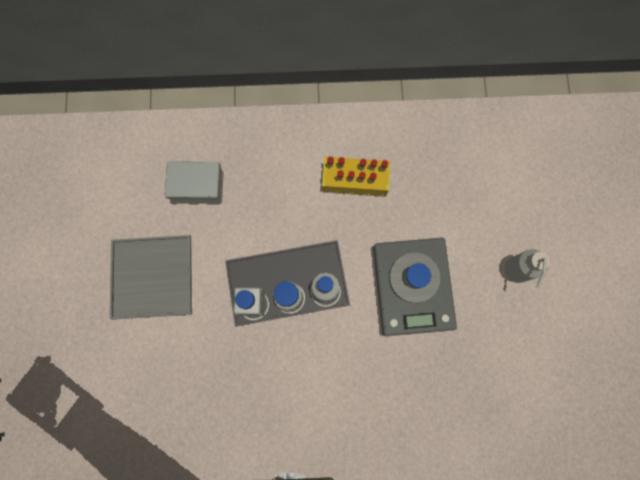

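The bottles are back on their rings at (245,300), (286,293) and (325,284). The jar is on the pan at (418,275), the bystanders are where they were, and the arm is clear. Handing in.

```bash
python3 -c "
from station import *
print(job_done())"
```

```text
the job is handed in; nothing more can be done
None
```

The job is handed in after about 50 s on the robot's clock; the hand-in reports no verdict. I parked the square, wide and round bottles on the side tray, set the jar on the balance pan, and put the bottles back on their spots in reverse order.

The last top view, taken with the gripper open and the arm clear, gave these distances:

| Item | Measured against | Distance |
|---|---|---|
| Round bottle | its start position | 1.5 mm |
| Wide bottle | its start position | 0.8 mm |
| Square bottle | its start position | 1.3 mm |
| Jar | pan centre | 0.9 mm |

The camera calibration is only good to about 2 mm, so these are well inside the 15 mm limit but not exact. All four stand upright, and by eye the tube rack, tip box and wash bottle look unmoved. No check failed or disagreed.

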